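Hold the spring clip open over tonight's recipe card

ROBOT

A 7-joint arm with a two-finger parallel gripper is mounted at the origin on a cart in front of the work surface, level with it; the furniture and walls round the work are solid. World frame = base frame: x ahead of the robot, y to its left, z up, the work surface at z = 0. Lengths are in m, angles in rad, forces in N, time in s.
With the tool pointing down it reaches from about 0.4 to 0.875 m from the base axis. Payload 19.3 kg.
Tool frame: the origin (TCP) lies between the finger pads; the fingertips stand 17 mm ahead of it and the grasp point (between the pads) lies 2 mm behind it (bot.finger_overhang is the distance from the TCP to the fingertips, in m); z points along the fingers, y is the line along which they close (so a half turn about z gives the same grasp; the last joint's range is limited). The gripper opens to 85 mm and grips with 20 to 120 N. Pads are 22 mm wide; open, the fingers measure 114 mm over their backs; the gripper's body (76 mm by 85 mm) begins 54 mm behind the grasp point. The pads swing forward as they close: fully open they stand 13 mm farther back than shut.
Start: joints at [-1.245, 0.521, -0.036, 1.599, 0.021, 1.021, -0.113], TCP at [0.241, 0.577, 0.248] pointing down, gripper open.
Joint ranges: [-2.91, 2.91], [-0.3, 2.13], [-1.5, 1.42], [0.17, 2.43], [-1.26, 4.41], [0.16, 1.93], [-2.52, 2.52]. Speed limits (rad/s): [1.89, 1.89, 2.39, 2.39, 3.01, 3.01, 3.01].

INTERFACE

Orientations are given as [roll, pitch, yaw] about the fixed x, y, z axes, in that order (R = Rz(yaw) Ry(pitch) Rx(roll)).
In Python, from workcell import observe, grab_frame, bot gives the robot as it stands.
- The arm moves only by the shell command python3 -m crank 'ROWS' [FORCE]. ROWS is a JSON object of lists of equal length, an entry for each row: "linear": the shift along the world's x, y, z each as a share of 0.25 m, from -1 to 1, a list of three; "delta_rot": the turn, a rotation vector about the world's x, y, z each as a share of 30 degrees, from -1 to 1, a list of three; "fingers": the opening, from -1 (shut) to 1 (fully open). In form: {"linear": [[dx, dy, dz], ...], "delta_rot": [[rx, ry, rz], ...], "fingers": [fingers, ...]}. A call has 1 to 5 rows; each row is the pose to reach, as a shift and turn from the pose commanded when the call began; what a row does not reach only later rows make up. A row lasts 1/10 s, in which the tool goes at most 50 mm and 8.59 degrees, less where a joint would pass 70% of its speed; a pose out of reach is approached as far as the arm can. A call with a number of a shift or a turn outside -1 to 1 is refused whole. A call with a gripper value outside its range is refused whole. The fingers move at their own pace and stop on an object; FORCE is the grip in N (left out, the last holds). Time passes only in rows, so rows that repeat a pose let the fingers close. It gives the time, the measured TCP pose, the force, the opening and the grip force at its end, in the units of the state.
- observe(): the state, without advancing time (a new reading comes with each control period).
- grab_frame(name): name is "scene" or "top" or "wrist"; returns a dict with "image" (400x640x3 uint8, red, green, blue), "mtx" (3x3 intrinsics, pixels), "xyz" and "orientation" of the camera in the world. Camera axes: x right, y down, z forward; pixel columns grow to the right and rows downward; lengths in m; the calibration is good to about 2 mm. A picture is of the moment at which its call begins. There is no depth.
- bot.job_done(): hands the job in; it is judged then, once.
The state is a dict: "clock": time; "qpos": joint angles; "qd": joint speeds; "joint_efforts": joint torques, N m; "position": TCP position; "tool_rot": TCP orientation; "force": force on the tool from outside, world axes, zero at the start; "moment": the same for the moment, N m; "grip_width": finger opening in m; "finger_force": force on a finger pad.
Only numpy, scipy, OpenCV 4.12 (cv2) and the standard library are available. Lean on these libraries where they do the work, as an engineer would, in place of code of your own. Each camera call takes 0.05 s, during which the arm holds its last target. There are 200 camera calls.

TASK

Last night's recipe card (yellow band) still has the big blue spring clip on its top edge: squeeze the clip open by its two handles and lift it off without pulling that card up out of its wooden block. Then bring the clip over tonight's card (green band) and finish still holding it, squeezed wide open astride the middle of that card's top edge, its jaws at least a centimetre down either face and touching neither, so that I can slip the shopping list in before it closes. Never let it close on or beside the green card, and leave both cards and blocks, the timer, the mug and the pepper mill standing where they are.

Things in the scene. Friction and masses are not known exactly. Their poses are not given: they have to be found in the camera images.
- clip: Blue plastic spring clip, 58 g, 94 mm tall. Starts upright on the yellow-banded card's top edge, jaws down, handles up, tips about 20 mm below the edge, up to 35 mm from the edge's middle. Origin on the steel hinge pin, midway between the halves: z up through the handles, y along the pin (and the card's edge), x across the two halves (the direction in which the handles are squeezed).
- clip_grip (a point): Midway between the two flat handles, 33 mm above the hinge pin: a good place to squeeze. Handles: 34 mm wide along the clip's y, from 8 to 48 mm above the pin. While clipped they flare upward: backs 53 mm apart at the top, 30 mm at the foot. Squeezed to the stop, the backs are vertical and parallel, 26 mm apart.
- clip_half_a (a joint): Opening of each half of the clip, rad (the two halves always open equally): about 0 while clipped on a 3 mm card, -0.04 when shut empty, 0.30 at the stop, fully squeezed, when the jaw tips are 30 mm apart. Sprung shut: squeezing the handles to the stop takes about 8 N on each near their middle; a grip of 15 to 30 N holds it firmly.
- clip_half_a_tip (a point): Inner lower edge of one jaw, mid-width: 46 mm below the pin, on the clip's +x side; moves with the jaw. Jaws: 56 mm wide along y; the lips (dark rubber) are their lowest 16 mm; above the lips the throat is at least 17 mm wide and free up to 8 mm below the pin, so a card edge may reach up to 35 mm above the tips.
- clip_half_b_tip (a point): The same point of the other jaw, on the clip's -x side.
- card_yellow: Stiff cream recipe card with a yellow band along the top, 148 mm wide (y), 105 mm high (z), 3 mm thick (x), 55 g, standing loose and upright in its block's groove. Origin at the middle of its lower edge; front face -x towards the robot.
- card_green: The same kind of card with a green band along the top; 148 mm wide (y), 105 mm high (z), 3 mm thick (x), origin at the middle of its lower edge, front face -x.
- card_yellow_top (a point): Middle of the yellow card's top edge, 105 mm above its lower edge, about 117 mm above the worktop.
- card_green_top (a point): Middle of the green card's top edge, 105 mm above its lower edge, about 117 mm above the worktop.
- block_yellow: Pale wooden block 60 x 124 x 36 mm holding the yellow card in a 4 mm groove along y, 24 mm deep (groove floor 12 mm above the worktop); loose, 350 g. Origin at the centre of its underside.
- block_green: The same wooden block holding the green card. Origin at the centre of its underside.
- egg_timer: Orange and white egg timer, 63 mm wide, 62 mm tall, loose. Leave it alone. Origin under its centre.
- table_mug: White dotted mug, 82 mm across, 91 mm tall, loose. Leave it alone. Origin under its centre.
- pepper_mill: Wooden pepper mill, 58 mm wide, 170 mm tall, loose, behind the cards. Leave it alone. Origin under its centre.

How it is judged:
On the way:
1. the clip is off the yellow card, clear above it, and that card still stands in its groove (z of each of clip_half_a_tip, clip_half_b_tip in the frame of card_yellow above 0.113 m and contact force between clip and card_yellow below 0.2 N and z of card_yellow in the frame of block_yellow below 0.018 m and contact force between the fingers and clip above 1 N), for 0.1 s.
At the end, for the whole second after the job is handed in: The fingers hold the clip still, upright, at 0.22 rad or more, tips on opposite faces of the green card, 4 mm or more from its mid-plane, 8 mm or more below the edge, within 25 mm of its middle, square within 0.26 rad, not touching it; cards upright in their grooves, blocks moved under 30 mm (((x of clip_half_a_tip in the frame of card_green above 0.004 m and x of clip_half_b_tip in the frame of card_green below -0.004 m) or (x of clip_half_b_tip in the frame of card_green above 0.004 m and x of clip_half_a_tip in the frame of card_green below -0.004 m)) and z of each of clip_half_a_tip, clip_half_b_tip in the frame of card_green below 0.097 m and y of clip in the frame of card_green between -0.025 and 0.025 m and angle between the y axis of clip and the y axis of card_green, either way round below 0.26 rad and value of joint clip_half_a above 0.22 rad and contact force between each of clip, the fingers, the arm and card_green below 0.3 N and contact force between clip and card_yellow below 0.3 N and contact force between the fingers and clip above 3 N and linear speed of clip below 0.02 m/s and angle between clip's own z axis and vertical below 0.3 rad and z of card_yellow in the frame of block_yellow below 0.018 m and angle between each of card_yellow, card_green's own z axis and vertical below 0.17 rad and angle between each of block_yellow, block_green's own z axis and vertical below 0.05 rad and distance of each of block_yellow, block_green from where it was at the start of the episode below 0.03 m and z of card_green in the frame of block_green below 0.018 m); the arm keeps its last pose, push and grip.
It fails at once if the yellow card is pulled up out of its groove with the clip (z of card_yellow in the frame of block_yellow above 0.03 m).
It fails at once if the green card is knocked or pulled out of its groove (z of card_green in the frame of block_green above 0.03 m or angle between card_green's own z axis and vertical above 0.35 rad).
It fails at once if the clip closes on or beside the green card (value of joint clip_half_a below 0.1 rad and z of each of clip_half_a_tip, clip_half_b_tip in the frame of card_green below 0.102 m and x of clip in the frame of card_green between -0.03 and 0.03 m and y of clip in the frame of card_green between -0.09 and 0.09 m).
It fails at once if a bystander (timer, mug, pepper mill) is pushed more than 2 cm or knocked over (distance of any of egg_timer, table_mug, pepper_mill from where it was at the start of the episode above 0.02 m or angle between any of egg_timer, table_mug, pepper_mill's own z axis and vertical above 0.3 rad).
It also fails if it takes over 38 s, if anything falls off the work surface, if the arm or the gripper's body presses on something with over 40 N, if the wrist force passes 120 N, or if a joint passes its speed limit or range.

## Working session

There is one attempt and no reset: what is moved stays moved. The work goes in short steps, Python scripts to look and compute and a shell command to move; the robot and the scene stay as the last step left them, time stands still between calls to the robot, and variables do not carry over. Pictures are saved under pics/ and viewed, at most 10 in all, crops included, and the job is handed in when it is done.

```bash
mkdir -p pics
python3 - <<'E'
from workcell import observe, grab_frame, bot
import cv2,pickle
d={}
for n in ("scene","top","wrist"):
    f=grab_frame(n); d[n]=f; cv2.imwrite(f"pics/{n}0.png",f["image"][:,:,::-1]); print(n,f["mtx"],f["xyz"],f["orientation"])
pickle.dump(d,open("f0.pkl","wb"))
s=observe();print({k:s[k] for k in("clock","position","tool_rot","grip_width","force")},bot.finger_overhang)
E
```

```text
scene [[510.50687751   0.         319.930809  ]
 [  0.         510.50687751 191.80523374]
 [  0.           0.           1.        ]] [-0.02602366 -0.84638783  0.92982245] [-2.17294999  0.01582135 -0.54072764]
top [[448.75346792   0.         327.20363634]
 [  0.         448.75346792 204.24685258]
 [  0.           0.           1.        ]] [0.40213812 0.15135261 1.24092414] [-3.01845886 -0.01977508 -1.5551884 ]
wrist [[320.41893211   0.         322.40865021]
 [  0.         320.41893211 193.73357805]
 [  0.           0.           1.        ]] [0.17741664 0.60319851 0.37311539] [2.86672501e+00 1.35071076e-03 1.17401550e+00]
{'clock': 0.15, 'position': array([0.24090602, 0.57644778, 0.24784865]), 'tool_rot': array([-3.14072979e+00,  7.09100287e-05,  2.74576158e+00]), 'grip_width': 0.08576305127997688, 'force': array([0.36715157, 0.3317319 , 0.9061629 ])} 0.017
```

View pics/scene0.png

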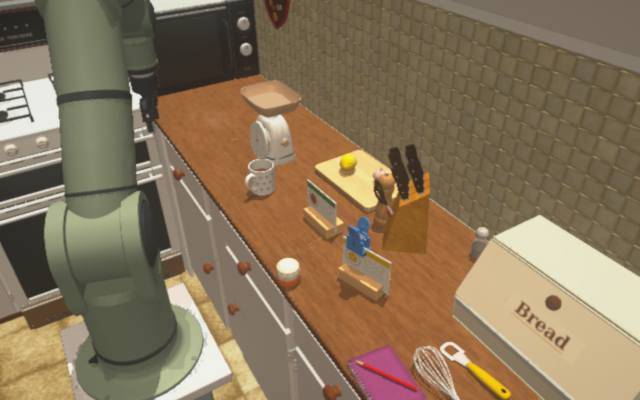

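View pics/top0.png

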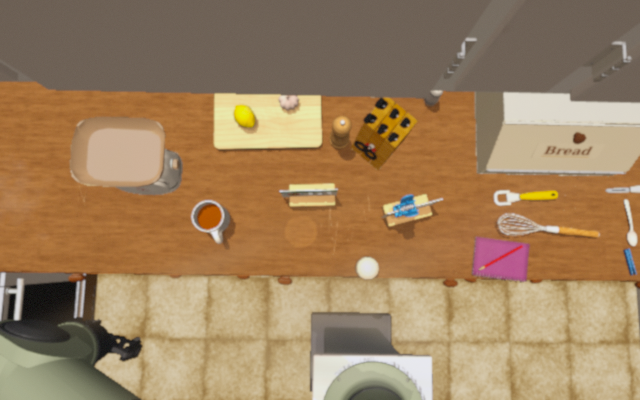

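The scene view shows the clip at about (358,238) on the yellow card and the green card at (322,203). The top view has the yellow block at about (408,210), the green block at (312,195), and the timer, mug and mill clear of both. Next I'll enlarge both areas.

Run:
```python
import cv2,pickle,numpy as np
d=pickle.load(open("f0.pkl","rb"))
a=d["scene"]["image"][170:310,295:405,::-1]; b=d["top"]["image"][170:235,275:450,::-1]
a=cv2.resize(a,None,fx=4,fy=4,interpolation=cv2.INTER_CUBIC)[:600]
b=cv2.resize(b,None,fx=4.5,fy=4.5,interpolation=cv2.INTER_CUBIC)
cv2.imwrite("pics/sc.png",a);cv2.imwrite("pics/tc.png",b)
```

```text
(no output)
```

View pics/sc.png

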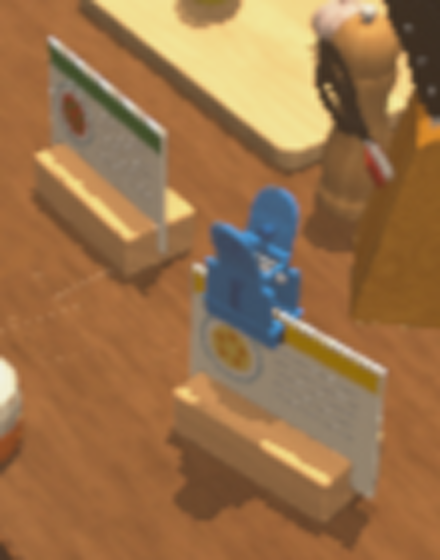

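View pics/tc.png

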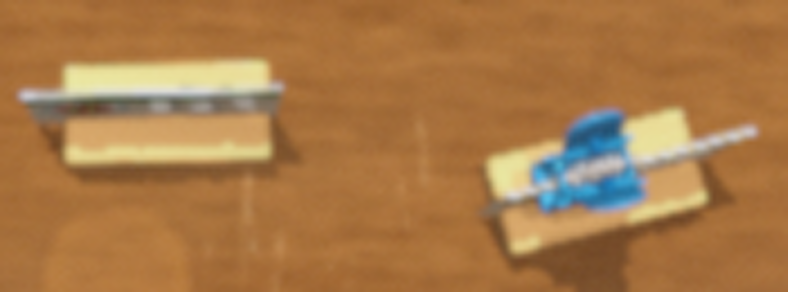

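The crops give these points:
- **Scene crop:** yellow top corners at (195,263) and (384,372), green at (50,40) and (163,135), clip handle tops at about (275,190) and (232,225).
- **Top crop:** yellow edge from (500,203) to (755,130), green from (20,96) to (283,88), clip handles at about (597,115) and (615,205).

```bash
cat > h.py <<'E'
import numpy as np
from scipy.spatial.transform import Rotation as R
def ray(f,uv):
    v=np.linalg.inv(f["mtx"])@[uv[0],uv[1],1]
    return np.array(f["xyz"]),R.from_euler("xyz",f["orientation"]).as_matrix()@(v/np.linalg.norm(v))
def tri(obs):
    A=0;b=0;L=[]
    for f,uv in obs:
        o,v=ray(f,uv);P=np.eye(3)-np.outer(v,v);A=A+P;b=b+P@o;L.append((o,P))
    x=np.linalg.solve(A,b);return x,max(np.linalg.norm(P@(x-o)) for o,P in L)
def atz(f,uv,z):
    o,v=ray(f,uv);return o+v*(z-o[2])/v[2]
def proj(f,p):
    q=f["mtx"]@(R.from_euler("xyz",f["orientation"]).as_matrix().T@(np.array(p)-f["xyz"]));return q[:2]/q[2]
E
python3 - <<'E'
from h import *;import pickle
np.set_printoptions(precision=4,suppress=True)
d=pickle.load(open("f0.pkl","rb"));S,T=d["scene"],d["top"]
s=lambda u,v:(S,(295+u/4,170+v/4)); t=lambda u,v:(T,(275+u/4.5,170+v/4.5))
P={"YL":(s(195,263),t(500,203)),"YR":(s(384,372),t(755,130)),"GL":(s(50,40),t(20,96)),"GR":(s(163,133),t(283,88)),
"Hf":(s(275,190),t(597,115)),"Hn":(s(232,225),t(615,205))}
for k,o in P.items():
    print(k,*tri(o),"top@.117",atz(*o[1],.117 if k[0]!='H' else .19),"scene@",atz(*o[0],.117 if k[0]!='H' else .19))
E
```

```text
YL [ 0.5203 -0.0199  0.1145] 0.0037913977664275787 top@.117 [ 0.5167 -0.0178  0.117 ] scene@ [ 0.5224 -0.0235  0.117 ]
YR [ 0.5617 -0.1632  0.1148] 0.0008901974539531565 top@.117 [ 0.5606 -0.1622  0.117 ] scene@ [ 0.5611 -0.1653  0.117 ]
GL [0.5744 0.2523 0.1123] 0.001511333214100855 top@.117 [0.5723 0.2525 0.117 ] scene@ [0.5724 0.2456 0.117 ]
GR [0.5799 0.1047 0.1166] 0.0002628389349147207 top@.117 [0.5796 0.1048 0.117 ] scene@ [0.5799 0.1041 0.117 ]
Hf [ 0.5568 -0.059   0.1835] 0.0009977643174198109 top@.117 [ 0.5568 -0.0581  0.19  ] scene@ [ 0.5507 -0.0656  0.19  ]
Hn [ 0.513  -0.0705  0.1819] 0.003238752052585315 top@.117 [ 0.5092 -0.0673  0.19  ] scene@ [ 0.5103 -0.0798  0.19  ]
```

Measured so far:
- **Yellow card:** top middle about (0.540,-0.091,0.115), yaw about 0.28.
- **Green card:** top middle about (0.577,0.179), yaw about 0.037.
- **Clip:** handle centre about (0.535,-0.065).

I'll move above the clip now.

```bash
python3 -m crank '{"linear":[[0.4,-0.86,0.25],[0.4,-0.86,0.25],[0.4,-0.86,0.25],[0.4,-0.86,0.25],[0.4,-0.86,0.25]],"delta_rot":[[0,0,-0.6],[0,0,-0.6],[0,0,-0.6],[0,0,-0.6],[0,0,-0.6]],"fingers":[1,1,1,1,1]}' 25
python3 -m crank '{"linear":[[0.4,-0.88,0],[0.4,-0.88,0],[0.4,-0.88,0],[0.4,-0.88,0],[0.4,-0.88,0]],"delta_rot":[[0,0,-0.6],[0,0,-0.6],[0,0,-0.6],[0,0,-0.6],[0,0,-0.6]],"fingers":[1,1,1,1,1]}'
python3 -m crank '{"linear":[[0.4,-0.84,0],[0.4,-0.84,0],[0.4,-0.84,0],[0.4,-0.84,0],[0.4,-0.84,0]],"delta_rot":[[0,0,-0.53],[0,0,-0.53],[0,0,-0.53],[0,0,-0.53],[0,0,-0.53]],"fingers":[1,1,1,1,1]}'
```

```text
clock: 0.65
position: [0.3416, 0.3594, 0.3113]
tool_rot: [3.142, 0.0, 2.431]
force: [0.6, 2.2, 0.4]
grip_width: 0.0854
finger_force: 0.0
clock: 1.15
position: [0.4415, 0.1391, 0.311]
tool_rot: [3.141, 0.0, 2.116]
force: [0.9, 0.7, 0.4]
grip_width: 0.0854
finger_force: 0.0
clock: 1.65
position: [0.5416, -0.0718, 0.3107]
tool_rot: [-3.141, 0.001, 1.838]
force: [-1.1, 2.1, 0.3]
grip_width: 0.0855
finger_force: 0.0
```

Run:
```python
from workcell import observe, grab_frame
from h import *
import cv2,pickle
np.set_printoptions(precision=4,suppress=True)
d={n:grab_frame(n) for n in("wrist","top")};pickle.dump(d,open("f1.pkl","wb"));f=d["wrist"]
print(f["xyz"],f["orientation"],observe()["qpos"],observe()["position"])
print("expected pin",proj(f,[.535,-.065,.143]),"ytop",proj(f,[.52,-.02,.117]),proj(f,[.5617,-.1632,.117]))
im=f["image"][:,:,::-1]
cv2.imwrite("pics/w1.png",cv2.resize(im[:,150:500],None,fx=1.5,fy=1.5,interpolation=cv2.INTER_CUBIC))
```

```text
[ 0.5233 -0.0052  0.436 ] [2.8657 0.0002 0.266 ] [-0.3161  0.3587  0.4544  1.7497 -0.174   1.0732  0.4603] [ 0.5416 -0.0728  0.3105]
expected pin [317.6578 170.8247] ytop [315.1205 117.4001] [318.3274 257.1359]
```

View pics/w1.png

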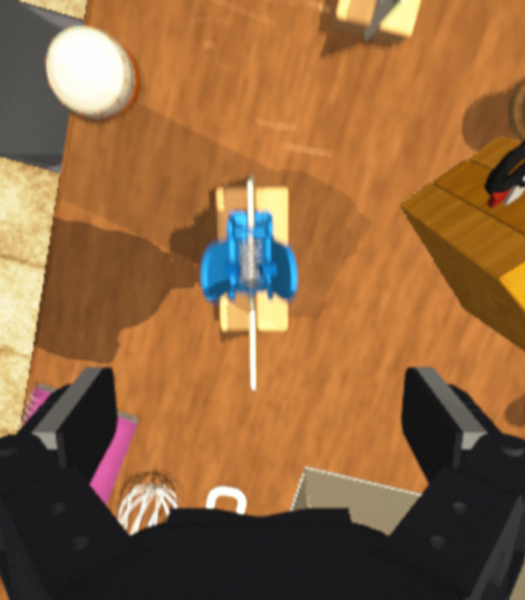

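The wrist view has the card edge vertical from (250,180) to (253,388). The clip handles run from u=200 to 298 at v≈272, and the hinge is near (250,258). Tool yaw therefore matches the card, so I'll compute the offsets.

Run:
```python
from h import *;import pickle
np.set_printoptions(precision=4,suppress=True)
f=pickle.load(open("f1.pkl","rb"))["wrist"];w=lambda u,v:(150+u/1.5,v/1.5)
for n,p,z in(("YL",(250,180),.116),("YR",(253,388),.116),("hl",(200,272),.188),("hr",(298,272),.188),("hl-mid",(249,272),.188),("pin",(250,258),.145)):
    print(n,atz(f,w(*p),z))
# clip z from handle span and from wrist+initial top view
T=pickle.load(open("f0.pkl","rb"))["top"];t=lambda u,v:(275+u/4.5,170+v/4.5)
print(tri([(f,w(298,272)),(T,t(597,115))]),tri([(f,w(200,272)),(T,t(615,205))]),tri([(f,w(250,180)),(T,t(500,203))]),tri([(f,w(253,388)),(T,t(755,130))]))
```

```text
YL [ 0.5221 -0.022   0.116 ]
YR [ 0.5627 -0.1654  0.116 ]
hl [ 0.5091 -0.0712  0.188 ]
hr [ 0.5592 -0.0576  0.188 ]
hl-mid [ 0.5341 -0.0644  0.188 ]
pin [ 0.5343 -0.0659  0.145 ]
(array([ 0.5757, -0.0828,  0.0675]), np.float64(0.0009363669864133113)) (array([ 0.5091, -0.0674,  0.1969]), np.float64(0.0015422693910646845)) (array([ 0.5217, -0.0247,  0.0695]), np.float64(0.0002950237640990854)) (array([ 0.5601, -0.1593,  0.1279]), np.float64(0.0010576852505002933))
```

```bash
python3 -m crank '{"linear":[[-0.03,0.028,0],[-0.03,0.028,-0.2],[-0.03,0.028,-0.4],[-0.03,0.028,-0.55],[-0.03,0.028,-0.55]],"delta_rot":[[0,0,0],[0,0,0],[0,0,0],[0,0,0],[0,0,0]],"fingers":[1,1,1,1,1]}' 25
python3 -m crank '{"linear":[[0,0,0],[0,0,0],[0,0,0]],"delta_rot":[[0,0,0],[0,0,0],[0,0,0]],"fingers":[0.4,0.2,0.2]}' 25
python3 - <<'E'
from workcell import grab_frame
import cv2,pickle,numpy as np
d={n:grab_frame(n) for n in("wrist","scene")};pickle.dump(d,open("f2.pkl","wb"))
a=cv2.resize(d["wrist"]["image"][60:360,180:460],None,fx=1.4,fy=1.4,interpolation=cv2.INTER_CUBIC)
b=cv2.resize(d["scene"]["image"][190:310,310:410],None,fx=3.5,fy=3.5,interpolation=cv2.INTER_CUBIC)
cv2.imwrite("pics/w2.png",np.hstack([a,b])[:,:,::-1]) if a.shape[0]==b.shape[0] else print(a.shape,b.shape)
E
```

```text
clock: 2.25
position: [0.5306, -0.0593, 0.1698]
tool_rot: [-3.135, -0.002, 1.842]
force: [0.6, -0.7, 0.9]
grip_width: 0.0855
finger_force: 0.0
clock: 2.55
position: [0.5343, -0.061, 0.1752]
tool_rot: [3.139, 0.0, 1.84]
force: [0.6, -0.0, 0.5]
grip_width: 0.0513
finger_force: 2.9
```

View pics/w2.png

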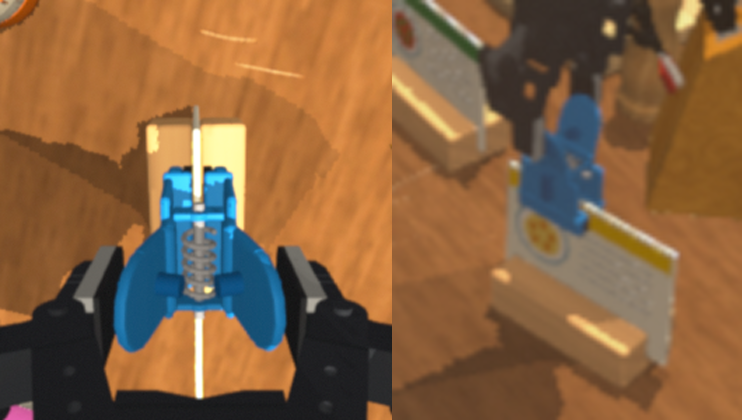

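The wrist view shows the pads symmetric about both handles, with the card edge centred at u≈198. Contact starts at 51 mm, so I'll close fully.

```bash
python3 -m crank '{"linear":[[0,0,0],[0,0,0],[0,0,0],[0,0,0],[0,0,0]],"delta_rot":[[0,0,0],[0,0,0],[0,0,0],[0,0,0],[0,0,0]],"fingers":[0,-0.2,-0.6,-0.6,-0.6]}' 25
python3 -m crank '{"linear":[[0,0,0],[0,0,0],[0,0,0]],"delta_rot":[[0,0,0],[0,0,0],[0,0,0]],"fingers":[-0.6,-0.6,-0.6]}' 25
python3 - <<'E'
from workcell import grab_frame
import cv2,pickle,numpy as np
d={n:grab_frame(n) for n in("wrist","scene")};pickle.dump(d,open("f3.pkl","wb"))
a=cv2.resize(d["wrist"]["image"][60:360,180:460],None,fx=1.4,fy=1.4,interpolation=cv2.INTER_CUBIC)
b=cv2.resize(d["scene"]["image"][190:310,310:410],None,fx=3.5,fy=3.5,interpolation=cv2.INTER_CUBIC)
cv2.imwrite("pics/w3.png",np.hstack([a,b])[:,:,::-1])
E
```

```text
clock: 3.15
position: [0.5334, -0.0613, 0.1732]
tool_rot: [-3.141, -0.0, 1.84]
force: [0.2, -0.5, -0.1]
grip_width: 0.0246
finger_force: 27.7
clock: 3.45
position: [0.5335, -0.0614, 0.1733]
tool_rot: [-3.142, 0.0, 1.84]
force: [0.3, -0.2, -0.8]
grip_width: 0.0247
finger_force: 27.7
```

View pics/w3.png

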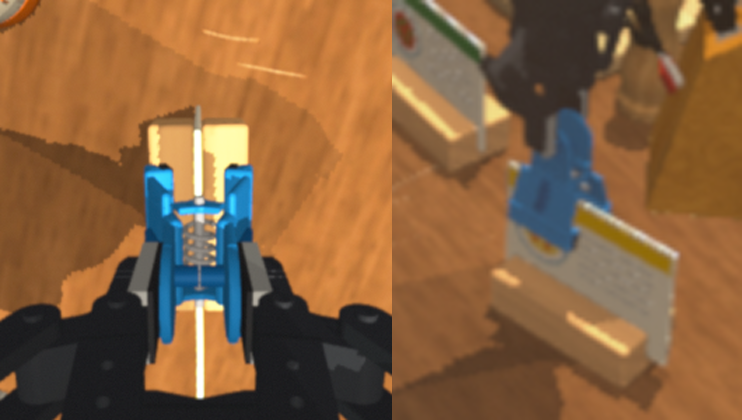

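The clip is wide open (24.7 mm between pads), with the card centred between its jaws. I'll lift straight up.

```bash
python3 -m crank '{"linear":[[0,0,0.06],[0,0,0.13],[0,0,0.22],[0,0,0.3],[0,0,0.36]],"delta_rot":[[0,0,0],[0,0,0],[0,0,0],[0,0,0],[0,0,0]],"fingers":[-0.6,-0.6,-0.6,-0.6,-0.6]}' 25
python3 -m crank '{"linear":[[0,0,0],[0,0,0],[0,0,0]],"delta_rot":[[0,0,0],[0,0,0],[0,0,0]],"fingers":[-0.6,-0.6,-0.6]}'
python3 - <<'E'
from workcell import grab_frame
import cv2,pickle,numpy as np
d={n:grab_frame(n) for n in("wrist","scene")};pickle.dump(d,open("f4.pkl","wb"))
a=cv2.resize(d["wrist"]["image"][60:360,180:460],None,fx=1.4,fy=1.4,interpolation=cv2.INTER_CUBIC)
b=cv2.resize(d["scene"]["image"][190:310,310:410],None,fx=3.5,fy=3.5,interpolation=cv2.INTER_CUBIC)
cv2.imwrite("pics/w4.png",np.hstack([a,b])[:,:,::-1])
E
```

```text
clock: 4.05
position: [0.5336, -0.0614, 0.2645]
tool_rot: [3.141, 0.0, 1.84]
force: [0.5, 0.5, -0.7]
grip_width: 0.0244
finger_force: 27.7
clock: 4.35
position: [0.5331, -0.0612, 0.2625]
tool_rot: [-3.14, -0.0, 1.84]
force: [-0.2, 0.6, -1.1]
grip_width: 0.0246
finger_force: 27.7
```

View pics/w4.png

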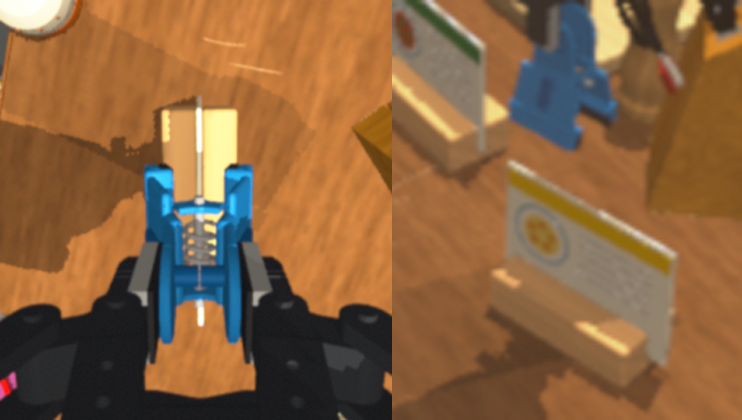

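The clip is off and clear, and the yellow card still stands in its block. I'll carry the clip over the green card with a slight detour in front to stay clear of the knife block.

```bash
python3 -m crank '{"linear":[[-0.06,0.13,0.05],[-0.08,0.3,0.1],[-0.08,0.46,0.1],[-0.04,0.6,0.1],[0,0.7,0.1]],"delta_rot":[[0,0,-0.1],[0,0,-0.2],[0,0,-0.3],[0,0,-0.44],[0,0,-0.44]],"fingers":[-0.6,-0.6,-0.6,-0.6,-0.6]}' 25
python3 -m crank '{"linear":[[0.08,0.12,0],[0.17,0.27,0],[0.17,0.27,0],[0.17,0.27,0],[0.17,0.27,0]],"delta_rot":[[0,0,0],[0,0,0],[0,0,0],[0,0,0],[0,0,0]],"fingers":[-0.6,-0.6,-0.6,-0.6,-0.6]}'
python3 - <<'E'
from workcell import grab_frame,observe
from h import *
import cv2,pickle
np.set_printoptions(precision=4,suppress=True)
d={n:grab_frame(n) for n in("wrist","scene")};pickle.dump(d,open("f5.pkl","wb"));s=observe();f=d["wrist"]
print(s["position"],s["tool_rot"],s["qpos"],f["xyz"])
print("exp G",proj(f,[.5735,.2525,.117]),proj(f,[.5798,.1047,.117]))
a=cv2.resize(f["image"][60:360,180:460],None,fx=2,fy=2,interpolation=cv2.INTER_CUBIC)
cv2.imwrite("pics/w5.png",a[:,:,::-1])
E
```

```text
clock: 4.95
position: [0.5333, 0.1165, 0.288]
tool_rot: [-3.141, -0.0, 1.609]
force: [-0.1, -1.1, -0.7]
grip_width: 0.0244
finger_force: 27.7
clock: 5.45
position: [0.5757, 0.1803, 0.2879]
tool_rot: [-3.141, 0.001, 1.609]
force: [0.2, -0.3, -0.9]
grip_width: 0.0243
finger_force: 27.7
[0.5758 0.1802 0.2884] [-3.1415  0.0001  1.6083] [-0.697   0.4798  0.4319  1.6302 -0.2207  1.0803 -0.1661] [0.5731 0.2492 0.4132]
exp G [323.2126  99.2457] [323.9511 251.5802]
```

View pics/w5.png

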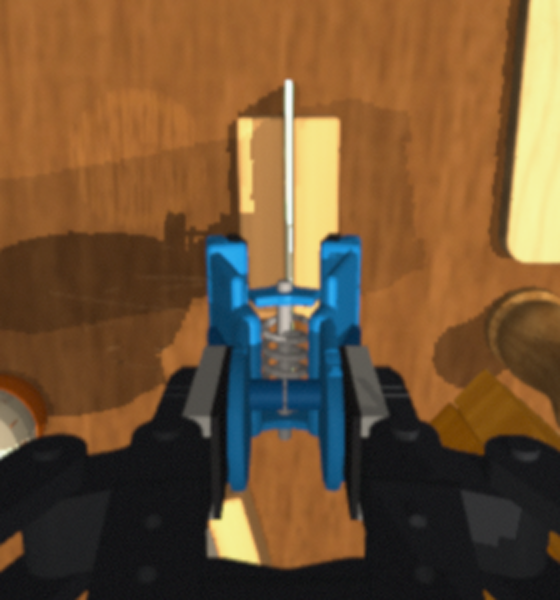

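In the wrist view, the green card's left top corner is at (289,82) and its edge runs to (291,270). The jaws are at u 207–245 and 322–360, centred near 284. I'll check the remaining lateral offset.

Run:
```python
from h import *;import pickle
np.set_printoptions(precision=4,suppress=True)
f=pickle.load(open("f5.pkl","rb"))["wrist"];w=lambda u,v:(180+u/2,60+v/2)
L=atz(f,w(288.5,82),.117);M=atz(f,w(291,270),.117);print(L,M)
yaw=np.arctan2(-(L-M)[0],(L-M)[1]);print("yaw",yaw,"mid using L and yaw .037",L[:2]+np.array([np.sin(.037),-np.cos(.037)])*.074)
# same method at the yellow card (clip was centred there): image line at grip 
g=pickle.load(open("f3.pkl","rb"))["wrist"];w3=lambda u,v:(180+u/1.4,60+v/1.4)
print(atz(g,w3(197,110),.117),atz(g,w3(200,395),.117), g["xyz"])
for u in(207,245,322,360): print(u,atz(f,w(u,240),.2115))
```

```text
[0.5745 0.251  0.117 ] [0.579  0.1643 0.117 ]
yaw 0.05226889160409505 mid using L and yaw .037 [0.5772 0.1771]
[ 0.5192 -0.0136  0.117 ] [ 0.5566 -0.145   0.117 ] [0.5151 0.0051 0.2986]
207 [0.5496 0.2005 0.2115]
245 [0.5619 0.2009 0.2115]
322 [0.5867 0.2018 0.2115]
360 [0.599  0.2023 0.2115]
```

Only about 2 mm of x correction is needed. The card middle is at (0.5775,0.178) and the jaws have about 13 mm clearance each side. Descending to about 17 mm below the edge.

```bash
python3 -m crank '{"linear":[[0.008,0,0],[0.008,0,-0.1],[0.008,0,-0.2],[0.008,0,-0.28],[0.008,0,-0.3]],"delta_rot":[[0,0,0.01],[0,0,0.01],[0,0,0.01],[0,0,0.01],[0,0,0.01]],"fingers":[-0.6,-0.6,-0.6,-0.6,-0.6]}' 25
python3 -m crank '{"linear":[[0,0,-0.04],[0,0,-0.08],[0,0,-0.12],[0,0,-0.15],[0,0,-0.15]],"delta_rot":[[0,0,0],[0,0,0],[0,0,0],[0,0,0],[0,0,0]],"fingers":[-0.6,-0.6,-0.6,-0.6,-0.6]}'
python3 -m crank '{"linear":[[0,0,0],[0,0,0],[0,0,0]],"delta_rot":[[0,0,0],[0,0,0],[0,0,0]],"fingers":[-0.6,-0.6,-0.6]}'
python3 - <<'E'
from workcell import grab_frame
import cv2,pickle,numpy as np
d={n:grab_frame(n) for n in("wrist","scene")};pickle.dump(d,open("f6.pkl","wb"))
a=cv2.resize(d["wrist"]["image"][60:360,180:460],None,fx=1.4,fy=1.4,interpolation=cv2.INTER_CUBIC)
b=cv2.resize(d["scene"]["image"][150:255,280:375],None,fx=4,fy=4,interpolation=cv2.INTER_CUBIC)
cv2.imwrite("pics/w6.png",np.hstack([a,b])[:,:,::-1])
E
```

```text
clock: 6.05
position: [0.5772, 0.1807, 0.2116]
tool_rot: [-3.139, 0.001, 1.615]
force: [0.5, -0.3, -0.1]
grip_width: 0.0247
finger_force: 27.7
clock: 6.55
position: [0.5776, 0.1811, 0.1748]
tool_rot: [-3.14, 0.0, 1.615]
force: [-0.9, 0.1, -1.2]
grip_width: 0.0246
finger_force: 27.7
clock: 6.85
position: [0.5782, 0.1812, 0.1762]
tool_rot: [3.141, -0.0, 1.615]
force: [0.5, 0.1, -1.0]
grip_width: 0.0247
finger_force: 27.7
```

View pics/w6.png

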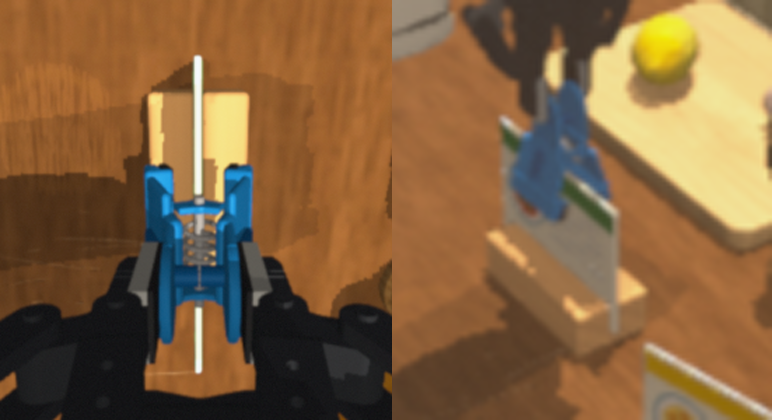

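The last view shows the card edge (u≈198) centred between the open jaws (145–252), which straddle the green band near the middle of the edge. External force is about 1 N. Handing in.

```bash
python3 -c "
from workcell import bot
print(bot.job_done())"
```

```text
the job is handed in; nothing more can be done
None
```

The job is handed in: the clip came off the yellow card, which stayed in its block, and it is now held squeezed wide open over the middle of the green card's top edge, its jaws about 17 mm down and clear of both faces in the last picture; no verdict was returned.

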